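# Switch the fume extraction over to the laser cutter

## Task

The laser cutter is about to be used, so switch the fume extraction over to it: on the two branch ducts, shut the soldering branch's damper (yellow tabs, down to the red zero line) and set the laser branch's damper (blue tabs) to 60 degrees on its scale, leaving both handles latched. Then start the extractor with the green button, and leave the red one and the other things on the bench as they are.

Things in the scene. Friction and masses are not known exactly. Their poses are not given: they have to be found in the camera images.
- laser_grip (a point): Centre of the squeeze handle of the laser branch's damper (blue tabs, blue bands on the duct). Point on the vertical turning axis, half-way up the two tabs, about 200 mm above the bench. Its z axis is up; its x axis runs along the black lever (105 mm) to the pointer; the tabs stand either side along its y. The tabs end 23 mm above this point and nothing stands above them.
- laser_handle (a joint): Setting of the blue handle, rad: 0 = shut (pointer on the red line, lever across the duct), 1.571 = 90 deg, open (in line). Grows counter-clockwise seen from above. White plate below: a tick each 10 deg, long ones at 0, 30, 60, 90. Locked in a notch every 10 deg until both tabs are squeezed, then turns freely (0.1 N m); let go near a notch, it snaps in. Stops at 0 and 90.
- laser_tab1 (a joint): Blue tab on the handle's +y side: upright plate 34 mm long, 6 mm thick, 47 mm tall (23 mm above to 24 mm below the grip point), outer face 25 mm off the axis, so 50 mm over both. Value: m squeezed inwards, 0 = sprung out (latched if in a notch), frees above 4 mm, stop at 6 mm (38 mm over both). Spring 6 to 12 N. Flat room for fingers outside, handle parts start 25 mm below the grip point.
- laser_tab2 (a joint): Blue tab on the handle's -y side: upright plate 34 mm long, 6 mm thick, 47 mm tall (23 mm above to 24 mm below the grip point), outer face 25 mm off the axis, so 50 mm over both. Value: m squeezed inwards, 0 = sprung out (latched if in a notch), frees above 4 mm, stop at 6 mm (38 mm over both). Spring 6 to 12 N. Flat room for fingers outside, handle parts start 25 mm below the grip point.
- solder_grip (a point): Centre of the squeeze handle of the soldering branch's damper (yellow tabs, yellow bands on the duct). Point on the vertical turning axis, half-way up the two tabs, about 200 mm above the bench. Its z axis is up; its x axis runs along the black lever (105 mm) to the pointer; the tabs stand either side along its y. The tabs end 23 mm above this point and nothing stands above them.
- solder_handle (a joint): Setting of the yellow handle, rad: 0 = shut (pointer on the red line, lever across the duct), 1.571 = 90 deg, open (in line). Grows counter-clockwise seen from above. White plate below: a tick each 10 deg, long ones at 0, 30, 60, 90. Locked in a notch every 10 deg until both tabs are squeezed, then turns freely (0.1 N m); let go near a notch, it snaps in. Stops at 0 and 90.
- solder_tab1 (a joint): Yellow tab on the handle's +y side: upright plate 34 mm long, 6 mm thick, 47 mm tall (23 mm above to 24 mm below the grip point), outer face 25 mm off the axis, so 50 mm over both. Value: m squeezed inwards, 0 = sprung out (latched if in a notch), frees above 4 mm, stop at 6 mm (38 mm over both). Spring 6 to 12 N. Flat room for fingers outside, handle parts start 25 mm below the grip point.
- solder_tab2 (a joint): Yellow tab on the handle's -y side: upright plate 34 mm long, 6 mm thick, 47 mm tall (23 mm above to 24 mm below the grip point), outer face 25 mm off the axis, so 50 mm over both. Value: m squeezed inwards, 0 = sprung out (latched if in a notch), frees above 4 mm, stop at 6 mm (38 mm over both). Spring 6 to 12 N. Flat room for fingers outside, handle parts start 25 mm below the grip point.
- start_top (a point): Centre of the top face of the green start button, 30 mm across, standing about 205 mm above the bench on the black panel on top of the grey extractor box (240 x 220 mm, top 183 mm high) between the two dampers. Press straight down. The red stop button is 57 mm from it, centre to centre; the round gauge 53 mm on the other side.
- start (a joint): Green start button, m pressed down: 0 = up, 0.006 = fully in (5 N), springs back. It counts as pressed from 0.004.
- stop (a joint): Red stop button beside the green one, same size, m pressed down: 0 = up, 0.006 = fully in. Not to be pressed.
- spool: Bystander: spool of orange filament lying flat, 196 mm across, 66 mm high, black flanges; origin at the centre of its underside.
- plybox: Bystander: open box of laser-cut plywood, 90 x 70 mm, 85 mm high; origin at the centre of its underside.
- screwdriver: Bystander: screwdriver with a red handle, 200 mm long, lying on the bench; its blade points along its x axis.

How it is judged:
On the way, in this order (a step that is already met when the one before it is completed fails the run):
1. the yellow damper is shut and the blue one stands at 60, both latched and let go (value of joint solder_handle below 0.052 rad and value of joint laser_handle between 0.995 and 1.1 rad and value of joint each of laser_tab1, laser_tab2, solder_tab1, solder_tab2 below 0.002 m), for 0.3 s.
2. the green start button is pressed in (value of joint start above 0.004 m), for 0.05 s.
At the end, for the whole second after the job is handed in: The yellow-tabbed damper stands at 0 (within 3 degrees), the blue-tabbed one at 60 degrees (within 3), all four tabs have sprung out to within 2 mm (latched), and the green button, pressed at least 4 mm after the dampers were set, has come back up (all of step 1 and value of joint start below 0.002 m); the robot touches nothing.
It fails at once if the red stop button is pressed (value of joint stop above 0.003 m).
It fails at once if a bystander (spool, plywood box, screwdriver) is moved more than 30 mm (distance of any of spool, plybox, screwdriver from where it was at the start of the episode above 0.03 m).
It also fails if it takes over 53 s, if anything falls off the work surface, if the arm or the gripper's body presses on something with over 40 N, if the wrist force passes 120 N, or if a joint passes its speed limit or range.

## Robot

A 7-joint arm with a two-finger parallel gripper is mounted at the origin on the work surface. World frame = base frame: x ahead of the robot, y to its left, z up, the work surface at z = 0. Lengths are in m, angles in rad, forces in N, time in s.
With the tool pointing down it reaches from about 0.425 to 1.025 m from the base axis. Payload 3.6 kg.
Tool frame: the origin (TCP) lies between the finger pads; the fingertips stand 11 mm ahead of it and the grasp point (between the pads) lies 8 mm behind it (ctrl.tip_reach is the distance from the TCP to the fingertips, in m); z points along the fingers, y is the direction in which the jaws open and shut (so a half turn about z gives the same grasp; the last joint's range is limited). The gripper opens to 85 mm and grips with 20 to 120 N. Pads are 22 mm wide; open, the fingers measure 114 mm over their backs; the gripper's body (76 mm by 85 mm) begins 54 mm behind the grasp point. The pads swing forward as they close: fully open they stand 13 mm farther back than shut.
Start: joints at [-1.359, 0.591, 0.048, 1.609, -0.033, 0.943, -0.034], TCP at [0.218, 0.691, 0.242] pointing down, gripper open.
Joint ranges: [-2.69, 2.69], [-0.47, 2.24], [-1.27, 1.36], [0.19, 2.51], [-1.53, 4.68], [0.08, 2.07], [-3.09, 3.09]. Speed limits (rad/s): [2.57, 2.57, 3.14, 3.14, 3.14, 3.14, 3.14].

## Interface

Orientations are given as a unit quaternion [w, x, y, z].
In Python, from station import ctrl gives the robot as it stands. The module is installed in compiled form; this text tells all that it offers.
- The arm moves only by the tool arm_command, never from a script. Its arguments are lists of equal length, an entry for each row: "dp": the shift along the tool's x, y, z scaled (see below), a list of three; "dr": the turn, a rotation vector about the tool's x, y, z scaled (see below), a list of three; "fingers": the opening in per cent of the stroke, from 0 (shut) to 100 (fully open). In form: {"dp": [[x, y, z], ...], "dr": [[ax, ay, az], ...], "fingers": [fingers, ...]}. A call has 1 to 20 rows; each row is the pose to reach, as a shift and turn from the pose commanded when the call began, along the tool's axes at that moment, turning the shorter way round; what a row does not reach only later rows make up. The controller multiplies each number of a shift by 20 cm and each number of a turn by 360 degrees. A row lasts 1/10 s, in which the tool goes at most 50 mm and 8.59 degrees, less where a joint would pass 70% of its speed; a pose out of reach is approached as far as the arm can. A call with a number of a shift or a turn outside -1 to 1 is refused whole. A call with a gripper value outside its range is refused whole. The fingers move at their own pace and stop on an object; "grip_force" is the grip in N (left out, the last holds). Time passes only in rows, so rows that repeat a pose let the fingers close. It gives the time, the measured TCP pose, the force and the opening at its end, in the units of the state.
- ctrl.get_state(): the state, without advancing time (a new reading comes with each control period).
- ctrl.grab_frame(name): name is "scene" or "top"; returns a dict with "img" (384x512x3 uint8, red, green, blue), "K" (3x3 intrinsics, pixels), "world_from_camera" (4x4, takes a point from camera to world coordinates). Camera axes: x right, y up, looking along -z (the intrinsics and any distortion apply to the point x, -y, -z); pixel columns grow to the right and rows downward; lengths in m; the calibration is good to about 2 mm. A picture is of the moment at which its call begins. There is no depth.
- ctrl.close_job(): hands the job in, once; it reports no verdict.
Trained networks look in a picture, given as the dict that the camera call returned (one of the last four; its "shot" number tells which), for a name from the list of things; names that differ only in an ending like _2 or _b are one class to them, and where a whole thing is asked for, a point or a joint stands for the part that bears it (a point fixed in the world has none). Each returns a list of dicts, best first, with "score" (0 to 1); they miss things now and then, are a little off and sometimes report something else, mostly with a low value. They report only what shows in the picture. A call takes as long as a camera call.
- ctrl.look_for(picture, query): "centre" ([row, column] in pixels, amid what is visible of it).
- ctrl.outline_of(picture, query): "mask" (384x512 bool, what is visible of it) and "centre" ([row, column] in pixels, amid what is visible of it).
The state is a dict: "time": time; "joint_positions": joint angles; "joint_velocities": joint speeds; "tau": joint torques, N m; "tool_pos": TCP position; "eef_rot": TCP orientation; "contact_force": force on the tool from outside, world axes, zero at the start; "torque": the same for the moment, N m; "gripper_width": opening from 0.0 (shut) to 1.0 (fully open).
Only numpy, scipy, OpenCV 4.12 (cv2) and the standard library are available. Lean on these libraries where they do the work, as an engineer would, in place of code of your own. Each camera call takes 0.05 s, during which the arm holds its last target.

## Working session

There is one attempt and no reset: what is moved stays moved. The work goes in short steps, Python scripts to look and compute and a tool call to move; the robot and the scene stay as the last step left them, time stands still between calls to the robot, and variables do not carry over. Pictures are saved under pics/ and viewed, and the job is handed in when it is done.

Besides the shell and the picture viewer there is one more tool, called after ">>>" by a JSON object that holds its "method" and its "body". arm_command: Moves the arm, as the interface text tells. Its arguments: {"type":"object","properties":{"dp":{"type":"array","items":{"type":"array","items":{"type":"number","minimum":-1,"maximum":1}}},"dr":{"type":"array","items":{"type":"array","items":{"type":"number","minimum":-1,"maximum":1}}},"fingers":{"type":"array","items":{"type":"number"}},"grip_force":{"type":"number"}},"required":["dp","dr","fingers"]}

```bash
mkdir -p pics; ls; python3 - <<'E'
from station import ctrl
import cv2, numpy as np, pickle
s=ctrl.get_state(); print({k:np.round(v,3) for k,v in s.items()}, ctrl.tip_reach)
d={}
for n in ["scene","top"]:
    f=ctrl.grab_frame(n); d[n]=f
    cv2.imwrite(f"pics/{n}0.png",f["img"][:,:,::-1])
    print(n,[k for k in f],np.round(f["K"],1).tolist(),np.round(f["world_from_camera"],3).tolist())
    for q in ["laser_grip","solder_grip","start_top","laser_handle","solder_handle","laser_tab1","solder_tab1","stop","spool","plybox","screwdriver"]:
        print(q,[(np.round(r["centre"],1).tolist(),round(float(r["score"]),2)) for r in ctrl.look_for(f,q)][:3])
pickle.dump(d,open("f0.pkl","wb"))
print(ctrl.get_state()["time"])
E
```

```text
pics
{'time': np.float64(0.0), 'joint_positions': array([-1.359,  0.592,  0.048,  1.61 , -0.033,  0.943, -0.034]), 'joint_velocities': array([-0.   ,  0.001,  0.001,  0.001, -0.002, -0.001, -0.   ]), 'tau': array([-1.0000e-03, -5.4868e+01,  1.5460e+00, -1.9812e+01,  9.0000e-03,
        9.0000e-03,  0.0000e+00]), 'tool_pos': array([0.218, 0.691, 0.241]), 'eef_rot': array([-0.   ,  0.152,  0.988, -0.001]), 'contact_force': array([-0.176,  0.119, -0.747]), 'torque': array([ 0.021, -0.001,  0.006]), 'gripper_width': np.float64(1.001)} 0.011
scene ['img', 'K', 'world_from_camera', 'shot'] [[369.2, 0.0, 254.5], [0.0, 369.2, 189.8], [0.0, 0.0, 1.0]] [[-0.241, -0.607, 0.758, 1.255], [0.97, -0.133, 0.202, 0.198], [-0.022, 0.784, 0.621, 0.75], [0.0, 0.0, 0.0, 1.0]]
laser_grip [([166.0, 196.6], 0.78), ([197.1, 365.3], 0.73)]
solder_grip [([193.1, 364.3], 0.65)]
start_top [([161.9, 281.7], 0.49)]
laser_handle [([167.6, 194.7], 0.91)]
solder_handle [([195.6, 365.3], 0.67)]
laser_tab1 [([167.6, 206.7], 0.42)]
solder_tab1 [([196.9, 357.8], 0.54), ([180.3, 372.3], 0.41)]
stop [([160.3, 283.3], 0.56)
[... 158 characters left out ...]
374.6], 0.7)]
top ['img', 'K', 'world_from_camera', 'shot'] [[360.7, 0.0, 253.7], [0.0, 360.7, 188.1], [0.0, 0.0, 1.0]] [[-0.128, 0.967, -0.22, 0.308], [-0.992, -0.124, 0.033, 0.009], [0.005, 0.222, 0.975, 1.04], [0.0, 0.0, 0.0, 1.0]]
laser_grip [([178.4, 310.9], 0.95), ([189.0, 132.6], 0.69)]
solder_grip [([192.7, 136.2], 0.66)]
start_top []
laser_handle [([179.6, 315.0], 0.66)]
solder_handle [([190.6, 133.8], 0.72)]
laser_tab1 [([175.5, 324.6], 0.62)]
solder_tab1 [([202.8, 125.5], 0.55)]
stop [([207.4, 246.3], 0.56)]
spool [([296.7, 147.2], 0.55), ([109.9, 321.7], 0.53)]
plybox [([265.2, 369.3], 0.87), ([173.4, 321.0], 0.48)]
screwdriver [([112.6, 315.7], 0.87), ([211.3, 249.7], 0.42)]
1.2
```

View pics/scene0.png

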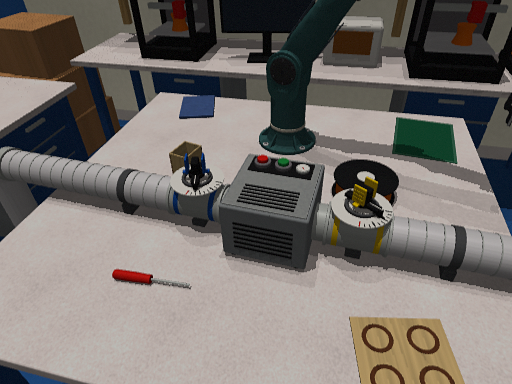

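View pics/top0.png

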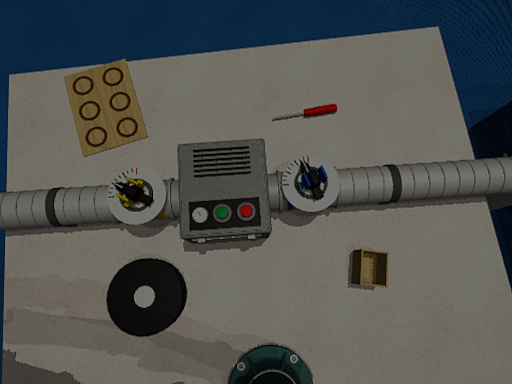

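```bash
python3 - <<'E'
import cv2,pickle
d=pickle.load(open("f0.pkl","rb"))
im=d["top"]["img"][:,:,::-1]
a=cv2.resize(im[130:250,80:200],(400,400),interpolation=cv2.INTER_CUBIC)
b=cv2.resize(im[115:235,255:375],(400,400),interpolation=cv2.INTER_CUBIC)
cv2.imwrite("pics/topz.png",cv2.hconcat([a,b]))
c=cv2.resize(im[160:250,190:310],(800,600),interpolation=cv2.INTER_CUBIC)
cv2.imwrite("pics/topbtn.png",c)
im=d["scene"]["img"][:,:,::-1]
cv2.imwrite("pics/scz.png",cv2.resize(im[110:260,130:430],(800,400),interpolation=cv2.INTER_CUBIC))
E
```

```text
(no output)
```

View pics/topz.png

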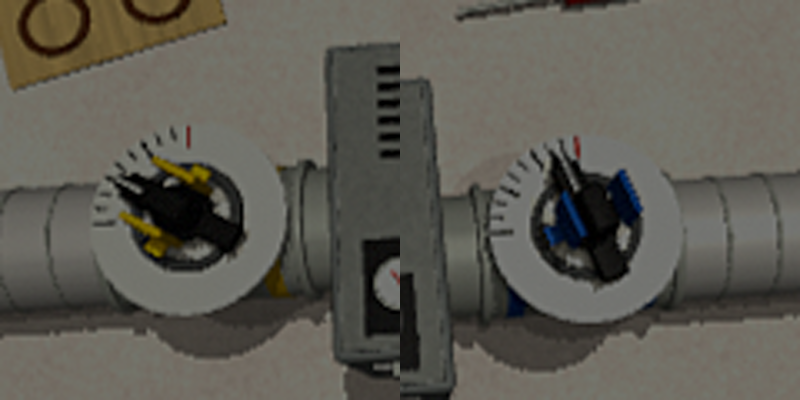

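View pics/topbtn.png

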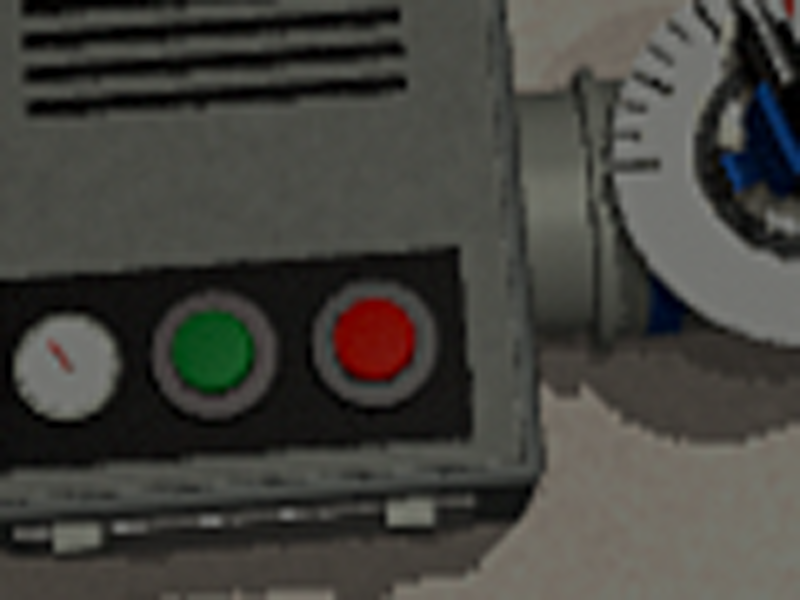

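View pics/scz.png

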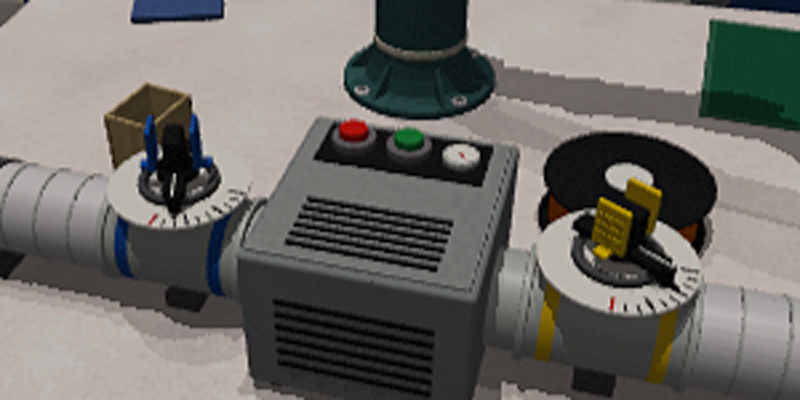

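```bash
cat > h.py <<'E'
import numpy as np,cv2,pickle
def proj(f,P):
    P=np.atleast_2d(P); T=np.linalg.inv(f["world_from_camera"])
    c=P@T[:3,:3].T+T[:3,3]; K=f["K"]
    return np.c_[K[0,2]+K[0,0]*c[:,0]/-c[:,2], K[1,2]+K[1,1]*(-c[:,1])/-c[:,2]]  # u,v
def ray(f,u,v):
    K=f["K"]; d=np.array([(u-K[0,2])/K[0,0],-(v-K[1,2])/K[1,1],-1.0])
    T=f["world_from_camera"]; return T[:3,3],T[:3,:3]@d
def atz(f,u,v,z):
    o,d=ray(f,u,v); return o+d*(z-o[2])/d[2]
def tri(obs):
    A=np.zeros((3,3));b=np.zeros(3)
    for f,u,v in obs:
        o,d=ray(f,u,v); d=d/np.linalg.norm(d); M=np.eye(3)-np.outer(d,d); A+=M;b+=M@o
    p=np.linalg.solve(A,b)
    return p,[np.linalg.norm(proj(f,p)[0]-[u,v]).round(2) for f,u,v in obs]
E
python3 - <<'E'
from h import *
d=pickle.load(open("f0.pkl","rb"))
for n,boxes in {"top":[(80,130,200,250),(255,115,375,235)],"scene":[(320,170,410,250),(160,150,235,220)]}.items():
    im=d[n]["img"]; hsv=cv2.cvtColor(im,cv2.COLOR_RGB2HSV)
    H,S,V=cv2.split(hsv)
    print(n)
    yel=((H>20)&(H<35)&(S>150)&(V>60)); blu=((H>100)&(H<130)&(S>120)&(V>40)); grn=(H>45)&(H<85)&(S>120)&(V>60); red=((H<8)|(H>172))&(S>140)&(V>60)
    for nm,m in [("yel",yel),("blu",blu),("grn",grn),("red",red)]:
        k,l,st,c=cv2.connectedComponentsWithStats(m.astype(np.uint8))
        print(nm,[(c[i].round(1).tolist(),int(st[i,4])) for i in range(1,k) if st[i,4]>6 and 90<c[i][1]<260])
    for (x0,y0,x1,y1) in boxes:
        sub=im[y0:y1,x0:x1]; cv2.imwrite(f"pics/seg_{n}_{x0}.png",cv2.resize(sub[:,:,::-1],None,fx=6,fy=6,interpolation=cv2.INTER_NEAREST)[:600,:800])
        print(x0,np.percentile(sub.mean(2),[10,50,75,90,98]))
E
```

```text
top
yel [([134.8, 180.9], 62), ([123.6, 199.8], 60), ([163.9, 215.2], 8)]
blu [([323.5, 172.0], 29), ([306.6, 178.7], 39), ([300.3, 185.1], 21)]
grn [([221.4, 212.0], 106)]
red [([321.0, 109.1], 214), ([245.6, 210.4], 119)]
80 [ 41.33333333 104.         110.         112.66666667 116.33333333]
255 [ 46.33333333 108.66666667 111.         114.         117.66666667]
scene
yel [([371.5, 184.3], 123), ([358.6, 195.5], 255), ([334.9, 231.0], 155), ([378.1, 239.9], 163)]
blu [([139.0, 101.0], 31), ([197.3, 106.0], 667), ([414.3, 97.0], 7), ([433.3, 99.0], 10), ([486.6, 97.6], 9), ([484.6, 101.1], 17), ([438.0, 105.2], 12), ([446.4, 105.5], 17), ([453.0, 105.5], 8), ([458.0, 109.9], 17), ([448.5, 111.7], 10), ([104.4, 124.8], 151), ([122.2, 122.5], 44), ([475.1, 128.3], 33), ([94.9, 151.2], 21), ([185.8, 164.6], 78), ([203.4, 164.6], 67), ([498.9, 178.2], 580), ([210.5, 205.2], 135), ([175.2, 202.4], 92), ([507.6, 217.2], 159)]
grn [([426.8, 137.7], 1784), ([282.7, 161.0], 53)]
red [([262.0, 158.6], 70)]
320 [ 16.66666667  72.66666667 162.66666667 180.66666667 186.66666667]
160 [ 26.66666667  76.         176.33333333 180.66666667 185.66666667]
```

View pics/seg_scene_320.png

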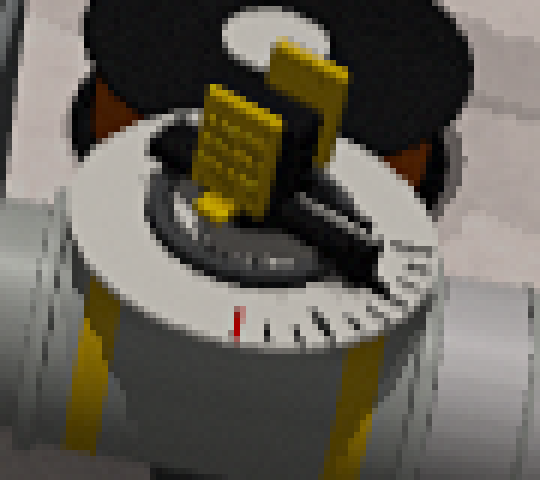

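View pics/seg_scene_160.png

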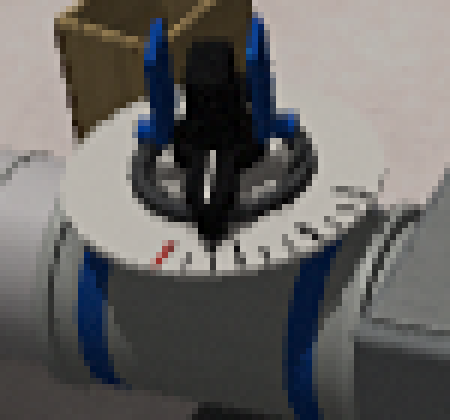

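```bash
cat > fit.py <<'E'
from h import *
from scipy.optimize import minimize
d=pickle.load(open("f0.pkl","rb")); T,S=d["top"],d["scene"]
G={}
for n,f in d.items():
    g=cv2.GaussianBlur(f["img"],(0,0),1.0).astype(np.float32)
    gx=cv2.Sobel(g,cv2.CV_32F,1,0); gy=cv2.Sobel(g,cv2.CV_32F,0,1)
    m=np.sqrt(gx**2+gy**2).max(2); G[n]=m/np.percentile(m,98); G[n]=np.minimum(G[n],1)
th=np.linspace(0,2*np.pi,180,endpoint=False)
def circ(p): return np.c_[p[0]+p[3]*np.cos(th),p[1]+p[3]*np.sin(th),np.full(len(th),p[2])]
def cost(p):
    s=0
    for n,f in d.items():
        uv=proj(f,circ(p)).astype(np.float32)
        s-=cv2.remap(G[n],uv[:,0].reshape(1,-1),uv[:,1].reshape(1,-1),cv2.INTER_LINEAR).mean()
    return s
R={}
for nm,t,s in [("solder",(136.7,195.7),(362.3,208)),("laser",(310.65,183.4),(196.9,182.2))]:
    p,e=tri([(T,*t),(S,*s)]); print(nm,p.round(4),e)
    best=None
    for dz in (-.01,-.005,0,.005,.01):
      for r in (.065,.07,.075,.08,.085):
        o=minimize(cost,[*(p+[0,0,dz]),r],method="Nelder-Mead",options=dict(initial_simplex=np.array([[*(p+[0,0,dz]),r]]*5)+np.vstack([np.zeros(4),np.eye(4)*.005])))
        if best is None or o.fun<best.fun: best=o
    print(best.x.round(4),best.fun); R[nm]=best.x
b,e=tri([(T,221.4,212.0),(S,282.7,161.0)]); print("green",b.round(4),e)
r,e=tri([(T,245.6,210.4),(S,262.0,158.6)]); print("red",r.round(4),e, np.linalg.norm(r-b))
pickle.dump(R,open("R.pkl","wb"))
E
python3 fit.py
```

```text
solder [0.528  0.2758 0.1435] [np.float64(0.64), np.float64(0.65)]
[0.5286 0.2739 0.1483 0.0733] -1.2692656517028809
laser [ 0.5051 -0.1687  0.135 ] [np.float64(0.47), np.float64(0.43)]
[ 0.5041 -0.1672  0.1469  0.0731] -1.1095435619354248
green [0.4495 0.0622 0.2014] [np.float64(0.11), np.float64(0.1)]
red [0.4465 0.0053 0.1991] [np.float64(0.16), np.float64(0.14)] 0.05704366293128459
```

```bash
cat > ov.py <<'E'
from h import *
def ov(f,c,yaw0,ang,name,box,sc,zg=0.2):
    im=cv2.resize(f["img"][box[1]:box[3],box[0]:box[2],::-1],None,fx=sc,fy=sc,interpolation=cv2.INTER_CUBIC)
    im=np.clip(im.astype(float)*1.5,0,255).astype(np.uint8)
    def P(X): return ((proj(f,X)-[box[0],box[1]]+.5)*sc).astype(np.int32)
    th=np.linspace(0,2*np.pi,90)
    cv2.polylines(im,[P(np.c_[c[0]+c[3]*np.cos(th),c[1]+c[3]*np.sin(th),0*th+c[2]])],True,(0,255,0),1)
    for k in range(10):
        a=np.radians(yaw0+10*k); u=np.array([np.cos(a),np.sin(a)])
        q=[[*(c[:2]+u*r),c[2]] for r in ((.055 if k%3==0 else .06),.07)]
        cv2.polylines(im,[P(np.array(q))],False,(255,0,255),1)
    a=np.radians(yaw0+ang); u=np.array([np.cos(a),np.sin(a)]); v=np.array([-u[1],u[0]])
    for s in (1,-1):
        for z in (zg-.024,zg+.023):
            q=np.array([[*(c[:2]+u*x+v*y*s),z] for x,y in ((-.017,.019),(.017,.019),(.017,.025),(-.017,.025))])
            cv2.polylines(im,[P(q)],True,(0,255,255) if z>zg else (0,128,255),1)
    cv2.imwrite(name,im)
E
python3 - <<'E'
from ov import *
d=pickle.load(open("f0.pkl","rb"));R=pickle.load(open("R.pkl","rb"))
for ang in (60,70):
  ov(d["top"],R["solder"],-3.2,ang,f"pics/o_st{ang}.png",(95,155,180,240),5)
  ov(d["scene"],R["solder"],-3.2,ang,f"pics/o_ss{ang}.png",(320,160,405,245),5)
ov(d["top"],R["laser"],-3.2,20,"pics/o_lt.png",(270,140,355,225),5)
ov(d["scene"],R["laser"],-3.2,20,"pics/o_ls.png",(155,135,240,220),5)
h=cv2.hconcat
for a in (60,70): cv2.imwrite(f"pics/os{a}.png",cv2.resize(h([cv2.imread(f"pics/o_st{a}.png"),cv2.imread(f"pics/o_ss{a}.png")]),(800,400)))
cv2.imwrite("pics/ol.png",cv2.resize(h([cv2.imread("pics/o_lt.png"),cv2.imread("pics/o_ls.png")]),(800,400)))
E
```

```text
(no output)
```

View pics/os60.png

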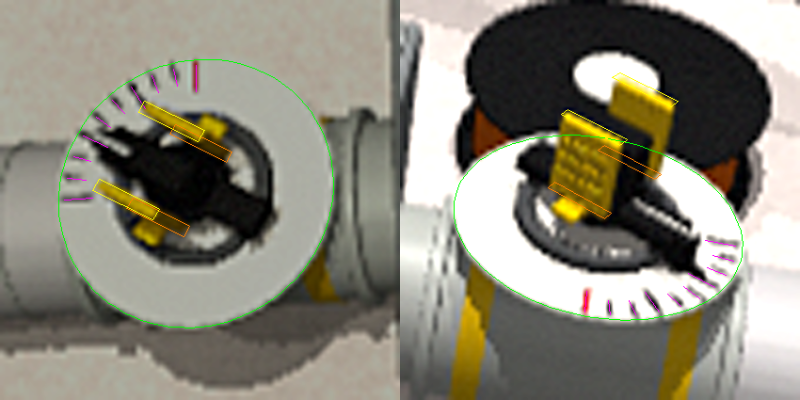

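View pics/os70.png

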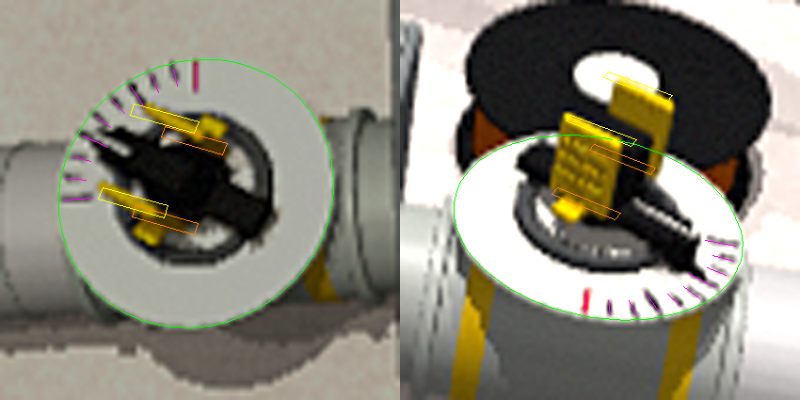

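View pics/ol.png

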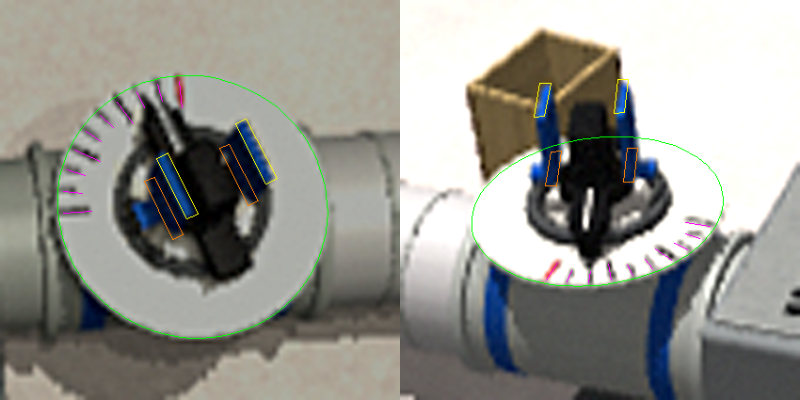

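```bash
cat > mv.py <<'E'
import numpy as np
from scipy.spatial.transform import Rotation as Ro
def mv(s,p,ydir):
    q=np.array(s["eef_rot"]); R=Ro.from_quat([q[1],q[2],q[3],q[0]])
    y=np.radians(ydir); Y=np.array([np.cos(y),np.sin(y),0]); Z=np.array([0,0,-1.]); X=np.cross(Y,Z)
    Rt=Ro.from_matrix(np.c_[X,Y,Z])
    dp=R.inv().apply(np.array(p)-s["tool_pos"])/.2; dr=(R.inv()*Rt).as_rotvec()/(2*np.pi)
    Yc=R.as_matrix()[:,1]
    print("t",round(float(s["time"]),2),"pos",np.round(s["tool_pos"],4),"ydir",np.degrees(np.arctan2(Yc[1],Yc[0])).round(2),"tilt",np.degrees(np.arccos(-R.as_matrix()[2,2])).round(2),"w",s["gripper_width"],"F",np.round(s["contact_force"],1))
    print("dp",np.round(dp,4),"dr",np.round(dr,4))
E
python3 - <<'E'
from station import ctrl
from mv import mv
mv(ctrl.get_state(),[.5286,.2739,.29],-33.2)
E
```

```text
t 1.2 pos [0.2182 0.6914 0.2423] ydir 72.48 tilt 0.0 w 0.9966795914580726 F [-0.2  0.6  0.6]
dp [-2.1081 -1.5235 -0.2383] dr [0.     0.     0.2936]
```

>>> {"method": "arm_command", "body": {"dp": [[-0.25,-0.18,-0.1],[-0.48,-0.35,-0.2],[-0.72,-0.52,-0.24],[-0.95,-0.7,-0.24],[-1,-0.73,-0.24]], "dr": [[0,0,0],[0,0,0],[0,0,0],[0,0,0],[0,0,0]], "fingers": [100,100,100,100,100], "grip_force": 40}}

```text
time: 1.7
tool_pos: [0.3638, 0.4937, 0.291]
eef_rot: [0.0, 0.152, 0.988, 0.001]
contact_force: [0.3, 1.1, -0.2]
gripper_width: 1.0
```

>>> {"method": "arm_command", "body": {"dp": [[-0.2,-0.15,0],[-0.4,-0.3,0],[-0.6,-0.44,0],[-0.8,-0.58,0],[-1,-0.72,0],[-1,-0.72,0],[-1,-0.72,0]], "dr": [[0,0,0.02],[0,0,0.04],[0,0,0.06],[0,0,0.08],[0,0,0.1],[0,0,0.12],[0,0,0.14]], "fingers": [100,100,100,100,100,100,100]}}

```text
time: 2.4
tool_pos: [0.5117, 0.295, 0.2905]
eef_rot: [0.0, 0.563, 0.826, 0.0]
contact_force: [-0.4, 0.8, 0.6]
gripper_width: 1.003
```

```bash
python3 - <<'E'
from station import ctrl
from mv import mv
mv(ctrl.get_state(),[.5286,.2739,.28],-33.2)
E
```

```text
t 2.4 pos [0.5117 0.295  0.2905] ydir 21.48 tilt 0.05 w 1.003136777225399 F [-0.4  0.8  0.6]
dp [-0.1291  0.04    0.0524] dr [0.0002 0.     0.1519]
```

>>> {"method": "arm_command", "body": {"dp": [[-0.13,0.04,0.05],[-0.13,0.04,0.05],[-0.13,0.04,0.05],[-0.13,0.04,0.05],[-0.13,0.04,0.05],[-0.13,0.04,0.05],[-0.13,0.04,0.05],[-0.13,0.04,0.05],[-0.13,0.04,0.05]], "dr": [[0,0,0.023],[0,0,0.046],[0,0,0.069],[0,0,0.092],[0,0,0.115],[0,0,0.138],[0,0,0.1525],[0,0,0.1525],[0,0,0.1525]], "fingers": [100,100,100,100,100,100,100,100,100]}}

```text
time: 3.3
tool_pos: [0.5272, 0.2766, 0.2801]
eef_rot: [0.0, 0.878, 0.48, 0.0]
contact_force: [0.2, -0.1, 0.0]
gripper_width: 1.001
```

```bash
python3 - <<'E'
from station import ctrl
from mv import mv
import cv2
mv(ctrl.get_state(),[.5286,.2739,.196],-33.2)
a=ctrl.grab_frame("top")["img"];b=ctrl.grab_frame("scene")["img"]
cv2.imwrite("pics/c1.png",cv2.resize(cv2.hconcat([a[110:260,60:220],b[100:250,280:440]])[:,:,::-1],(800,375)))
E
```

```text
t 3.3 pos [0.5272 0.2766 0.2801] ydir -32.69 tilt 0.01 w 1.0009059908113023 F [ 0.2 -0.1  0. ]
dp [-0.0077  0.0133  0.4206] dr [ 0.     -0.      0.0014]
```

View pics/c1.png

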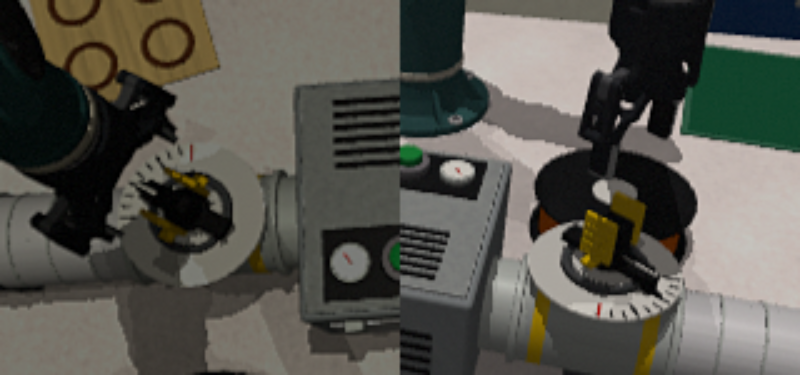

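>>> {"method": "arm_command", "body": {"dp": [[-0.008,0.013,0.12],[-0.008,0.013,0.24],[-0.008,0.013,0.34],[-0.008,0.013,0.42],[-0.008,0.013,0.42],[-0.008,0.013,0.42]], "dr": [[0,0,0.0015],[0,0,0.0015],[0,0,0.0015],[0,0,0.0015],[0,0,0.0015],[0,0,0.0015]], "fingers": [100,100,100,100,100,100]}}

```text
time: 4.0
tool_pos: [0.5288, 0.2736, 0.1963]
eef_rot: [0.0, 0.88, 0.475, 0.0]
contact_force: [0.1, -0.2, -0.1]
gripper_width: 0.999
```

```bash
python3 - <<'E'
from station import ctrl
from mv import mv
import cv2
mv(ctrl.get_state(),[.5286,.2739,.196],-33.2)
a=ctrl.grab_frame("top")["img"];b=ctrl.grab_frame("scene")["img"]
cv2.imwrite("pics/c2.png",cv2.resize(cv2.hconcat([a[130:250,70:190],b[140:260,310:430]])[:,:,::-1],(800,400)))
E
```

```text
t 4.0 pos [0.5288 0.2736 0.1963] ydir -33.34 tilt 0.0 w 0.9988985120349367 F [ 0.1 -0.2 -0.1]
dp [ 0.0005 -0.0016  0.0016] dr [ 0.     -0.     -0.0004]
```

View pics/c2.png

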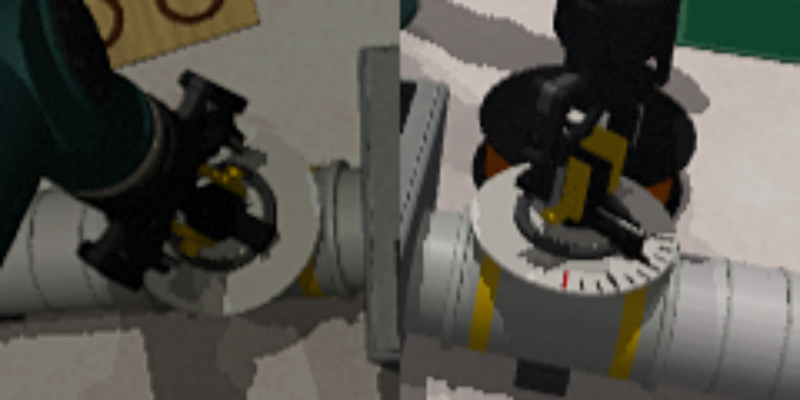

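The fingers straddle the yellow tabs with no contact force, so I close next.

>>> {"method": "arm_command", "body": {"dp": [[0,0,0],[0,0,0],[0,0,0],[0,0,0],[0,0,0],[0,0,0],[0,0,0],[0,0,0]], "dr": [[0,0,0],[0,0,0],[0,0,0],[0,0,0],[0,0,0],[0,0,0],[0,0,0],[0,0,0]], "fingers": [30,30,30,30,30,30,30,30], "grip_force": 50}}

```text
time: 4.9
tool_pos: [0.5287, 0.2743, 0.1983]
eef_rot: [-0.001, 0.88, 0.475, 0.0]
contact_force: [-5.0, -0.2, 13.1]
gripper_width: 0.386
```

```bash
python3 - <<'E'
from station import ctrl
from mv import mv
import cv2
mv(ctrl.get_state(),[.5286,.2739,.196],-33.2); print(ctrl.get_state()["torque"])
a=ctrl.grab_frame("top")["img"];b=ctrl.grab_frame("scene")["img"]
cv2.imwrite("pics/c3.png",cv2.resize(cv2.hconcat([a[150:230,90:170],b[160:240,320:400]])[:,:,::-1],(800,400),interpolation=cv2.INTER_CUBIC))
E
```

```text
t 4.9 pos [0.5287 0.2743 0.1983] ydir -33.34 tilt 0.12 w 0.3855940075547854 F [-5.  -0.2 13.1]
dp [-0.0017  0.0007  0.0117] dr [-0.0002 -0.0003 -0.0004]
[-0.19547009  0.77069413  0.05404057]
```

View pics/c3.png

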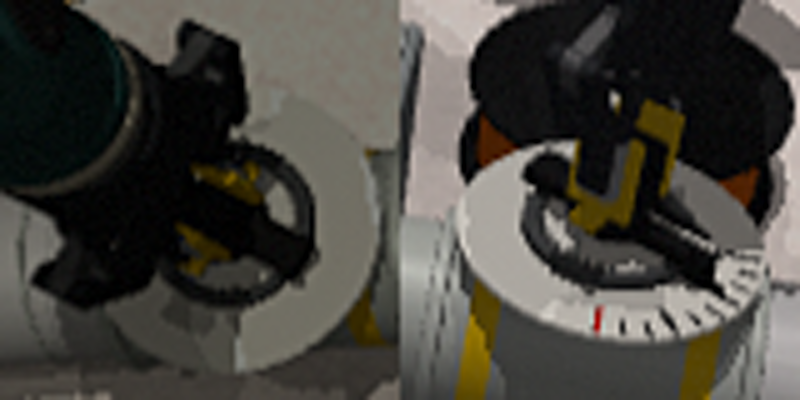

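>>> {"method": "arm_command", "body": {"dp": [[0,0,0],[0,0,0],[0,0,0],[0,0,0],[0,0,0],[0,0,0],[0,0,0],[0,0,0],[0,0,0],[0,0,0],[0,0,0],[0,0,0]], "dr": [[0,0,0.01],[0,0,0.03],[0,0,0.05],[0,0,0.07],[0,0,0.09],[0,0,0.11],[0,0,0.13],[0,0,0.145],[0,0,0.158],[0,0,0.168],[0,0,0.168],[0,0,0.168]], "fingers": [30,30,30,30,30,30,30,30,30,30,30,30]}}

```text
time: 6.2
tool_pos: [0.5287, 0.2743, 0.1983]
eef_rot: [-0.001, 1.0, -0.032, -0.0]
contact_force: [-4.4, -0.6, 14.9]
gripper_width: 0.389
```

```bash
python3 - <<'E'
from station import ctrl
from mv import mv
import cv2
mv(ctrl.get_state(),[.5286,.2739,.196],-93.2); print(ctrl.get_state()["torque"])
a=ctrl.grab_frame("top")["img"];b=ctrl.grab_frame("scene")["img"]
cv2.imwrite("pics/c4.png",cv2.resize(cv2.hconcat([a[150:230,90:170],b[160:240,320:400]])[:,:,::-1],(800,400),interpolation=cv2.INTER_CUBIC))
E
```

```text
t 6.2 pos [0.5287 0.2743 0.1983] ydir -93.62 tilt 0.09 w 0.3888987415434805 F [-4.4 -0.6 14.9]
dp [-0.0003  0.0019  0.0117] dr [-0.0002  0.0001 -0.0012]
[-0.32495655  0.85376869  0.45203536]
```

View pics/c4.png

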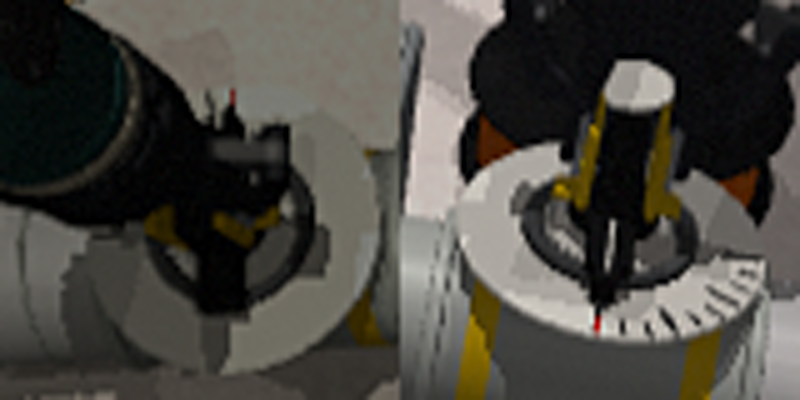

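>>> {"method": "arm_command", "body": {"dp": [[0,0,0],[0,0,0],[0,0,0],[0,0,0],[0,0,0],[0,0,0],[0,0,-0.15],[0,0,-0.3],[0,0,-0.5],[0,0,-0.5],[0,0,-0.5]], "dr": [[0,0,0.168],[0,0,0],[0,0,0],[0,0,0],[0,0,0],[0,0,0],[0,0,0],[0,0,0],[0,0,0],[0,0,0],[0,0,0]], "fingers": [100,100,100,100,100,100,100,100,100,100,100]}}

```text
time: 7.4
tool_pos: [0.5289, 0.2739, 0.2968]
eef_rot: [-0.001, 0.999, -0.034, 0.001]
contact_force: [-1.3, 0.5, 0.1]
gripper_width: 0.999
```

```bash
python3 - <<'E'
from station import ctrl
from mv import mv
import cv2
mv(ctrl.get_state(),[.5041,-.1672,.29],-73.2)
E
```

```text
t 7.4 pos [0.5289 0.2739 0.2968] ydir -93.86 tilt 0.11 w 0.9986494737132009 F [-1.3  0.5  0.1]
dp [0.025 2.209 0.031] dr [-0.0002 -0.0002 -0.0574]
```

>>> {"method": "arm_command", "body": {"dp": [[0,0.2,0],[0,0.4,0],[0,0.6,0],[0,0.8,0],[0,1,0]], "dr": [[0,0,0],[0,0,0],[0,0,0],[0,0,0],[0,0,0]], "fingers": [100,100,100,100,100]}}

```text
time: 7.9
tool_pos: [0.5136, 0.0729, 0.2946]
eef_rot: [0.0, 0.999, -0.033, -0.001]
contact_force: [0.1, -0.8, -0.1]
gripper_width: 0.998
```

>>> {"method": "arm_command", "body": {"dp": [[0,0.2,0],[0,0.4,0],[0,0.6,0],[0,0.8,0],[0,0.9,0],[0,1,0]], "dr": [[0,0,0],[0,0,0],[0,0,0],[0,0,-0.02],[0,0,-0.04],[0,0,-0.057]], "fingers": [100,100,100,100,100,100]}}

```text
time: 8.5
tool_pos: [0.5003, -0.1265, 0.2947]
eef_rot: [-0.0, 0.989, 0.146, -0.001]
contact_force: [0.1, -0.2, 0.7]
gripper_width: 1.002
```

```bash
python3 - <<'E'
from station import ctrl
from mv import mv
from ov import *
import cv2
mv(ctrl.get_state(),[.5041,-.1672,.28],-73.2)
f=ctrl.grab_frame("top");a=f["img"];g=ctrl.grab_frame("scene");b=g["img"]
pickle.dump({"top":f,"scene":g},open("f1.pkl","wb"))
cv2.imwrite("pics/c5.png",cv2.resize(cv2.hconcat([a[150:230,90:170],b[160:240,320:400]])[:,:,::-1],(800,400),interpolation=cv2.INTER_CUBIC))
E
```

```text
t 8.5 pos [ 0.5003 -0.1265  0.2947] ydir -73.18 tilt 0.17 w 1.002178486424939 F [ 0.1 -0.2  0.7]
dp [-0.0403  0.2006  0.0732] dr [-0.0002  0.0004  0.0001]
```

View pics/c5.png

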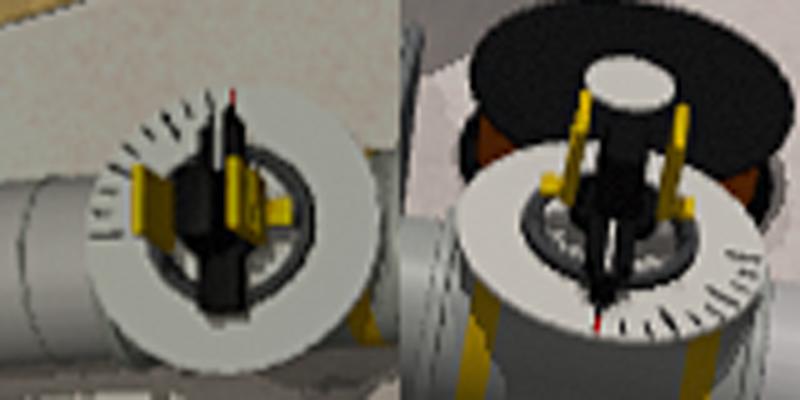

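>>> {"method": "arm_command", "body": {"dp": [[-0.04,0.15,0.07],[-0.04,0.2,0.07],[-0.04,0.2,0.07],[-0.04,0.2,0.07]], "dr": [[0,0,0],[0,0,0],[0,0,0],[0,0,0]], "fingers": [100,100,100,100]}}

```text
time: 9.0
tool_pos: [0.5058, -0.1646, 0.2818]
eef_rot: [-0.001, 0.989, 0.145, -0.0]
contact_force: [0.1, 0.1, 0.2]
gripper_width: 0.999
```

```bash
python3 - <<'E'
from station import ctrl
from mv import mv
mv(ctrl.get_state(),[.5043,-.1672,.195],-73.2)
E
```

```text
t 9.0 pos [ 0.5058 -0.1646  0.2818] ydir -73.31 tilt 0.08 w 0.9989871645515503 F [0.1 0.1 0.2]
dp [-0.0105  0.0108  0.434 ] dr [-0.0002  0.0001 -0.0003]
```

>>> {"method": "arm_command", "body": {"dp": [[-0.01,0.011,0.12],[-0.01,0.011,0.24],[-0.01,0.011,0.34],[-0.01,0.011,0.43],[-0.01,0.011,0.43],[-0.01,0.011,0.43]], "dr": [[0,0,0],[0,0,0],[0,0,0],[0,0,0],[0,0,0],[0,0,0]], "fingers": [100,100,100,100,100,100]}}

```text
time: 9.6
tool_pos: [0.5047, -0.1676, 0.1963]
eef_rot: [-0.0, 0.989, 0.146, -0.0]
contact_force: [0.7, -0.6, 0.7]
gripper_width: 0.996
```

>>> {"method": "arm_command", "body": {"dp": [[0,0,0],[0,0,0],[0,0,0],[0,0,0],[0,0,0],[0,0,0],[0,0,0],[0,0,0]], "dr": [[0,0,0],[0,0,0],[0,0,0],[0,0,0],[0,0,0],[0,0,0],[0,0,0],[0,0,0]], "fingers": [30,30,30,30,30,30,30,30]}}

```text
time: 10.4
tool_pos: [0.5039, -0.1655, 0.1979]
eef_rot: [-0.004, 0.989, 0.146, -0.0]
contact_force: [-6.0, 9.0, 18.8]
gripper_width: 0.386
```

```bash
python3 - <<'E'
from station import ctrl
from mv import mv
import cv2
mv(ctrl.get_state(),[.5043,-.1672,.195],-33.2); print(ctrl.get_state()["torque"])
a=ctrl.grab_frame("top")["img"];b=ctrl.grab_frame("scene")["img"]
cv2.imwrite("pics/c6.png",cv2.resize(cv2.hconcat([a[140:220,270:350],b[135:215,155:235]])[:,:,::-1],(800,400),interpolation=cv2.INTER_CUBIC))
E
```

```text
t 10.4 pos [ 0.5039 -0.1655  0.1979] ydir -73.23 tilt 0.43 w 0.386044143693898 F [-6.   9.  18.8]
dp [-0.0006  0.0087  0.0145] dr [-0.0011 -0.0006 -0.1112]
[ 1.32092729  0.95939755 -0.03524193]
```

View pics/c6.png

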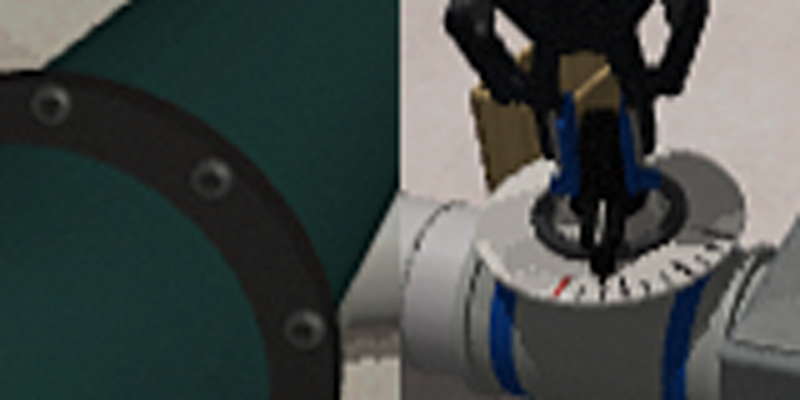

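>>> {"method": "arm_command", "body": {"dp": [[0,0,0],[0,0,0],[0,0,0],[0,0,0],[0,0,0],[0,0,0],[0,0,0],[0,0,0],[0,0,0],[0,0,0]], "dr": [[0,0,-0.01],[0,0,-0.025],[0,0,-0.04],[0,0,-0.055],[0,0,-0.07],[0,0,-0.085],[0,0,-0.1],[0,0,-0.111],[0,0,-0.111],[0,0,-0.111]], "fingers": [30,30,30,30,30,30,30,30,30,30]}}

```text
time: 11.5
tool_pos: [0.504, -0.1658, 0.1979]
eef_rot: [-0.003, 0.88, 0.475, 0.001]
contact_force: [-5.0, 7.8, 15.7]
gripper_width: 0.382
```

```bash
python3 - <<'E'
from station import ctrl
from mv import mv
import cv2
mv(ctrl.get_state(),[.5043,-.1672,.195],-33.2); print(ctrl.get_state()["torque"])
a=ctrl.grab_frame("top")["img"];b=ctrl.grab_frame("scene")["img"]
cv2.imwrite("pics/c7.png",cv2.resize(cv2.hconcat([a[140:220,270:350],b[135:215,155:235]])[:,:,::-1],(800,400),interpolation=cv2.INTER_CUBIC))
E
```

```text
t 11.5 pos [ 0.504  -0.1658  0.1979] ydir -33.24 tilt 0.34 w 0.38217852516756795 F [-5.   7.8 15.7]
dp [-0.0052  0.005   0.0145] dr [-0.0006 -0.0007 -0.0001]
[1.29044432 0.99155551 0.07121098]
```

View pics/c7.png

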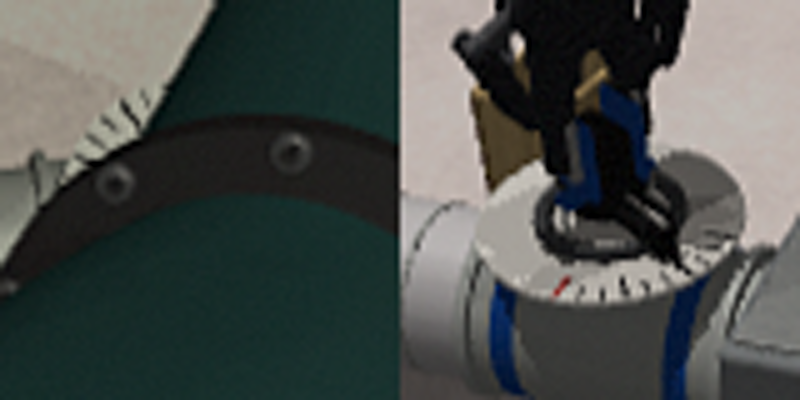

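>>> {"method": "arm_command", "body": {"dp": [[0,0,0],[0,0,0],[0,0,0],[0,0,0],[0,0,0],[0,0,0],[0,0,-0.15],[0,0,-0.3],[0,0,-0.5],[0,0,-0.5],[0,0,-0.5]], "dr": [[0,0,0],[0,0,0],[0,0,0],[0,0,0],[0,0,0],[0,0,0],[0,0,0],[0,0,0],[0,0,0],[0,0,0],[0,0,0]], "fingers": [100,100,100,100,100,100,100,100,100,100,100]}}

```text
time: 12.7
tool_pos: [0.5048, -0.1689, 0.2969]
eef_rot: [0.001, 0.88, 0.474, 0.001]
contact_force: [-0.1, 0.5, -0.1]
gripper_width: 1.002
```

```bash
python3 - <<'E'
from station import ctrl
from mv import mv
mv(ctrl.get_state(),[.4495,.0622,.28],-3.2)
E
```

```text
t 12.7 pos [ 0.5048 -0.1689  0.2969] ydir -33.37 tilt 0.13 w 1.0020166313959555 F [-0.1  0.5 -0.1]
dp [ 0.813  -0.8665  0.0837] dr [ 0.0004 -0.0001 -0.0838]
```

>>> {"method": "arm_command", "body": {"dp": [[0.15,-0.16,0],[0.3,-0.32,0],[0.46,-0.5,0],[0.64,-0.68,0.04],[0.81,-0.865,0.08],[0.81,-0.865,0.08],[0.81,-0.865,0.08],[0.81,-0.865,0.08]], "dr": [[0,0,0],[0,0,-0.02],[0,0,-0.04],[0,0,-0.06],[0,0,-0.084],[0,0,-0.084],[0,0,-0.084],[0,0,-0.084]], "fingers": [100,50,0,0,0,0,0,0], "grip_force": 20}}

```text
time: 13.5
tool_pos: [0.4487, 0.0605, 0.2795]
eef_rot: [0.0, 0.727, 0.687, -0.001]
contact_force: [0.1, -0.5, 0.3]
gripper_width: -0.0
```

```bash
python3 - <<'E'
from station import ctrl
from mv import mv
from ov import *
mv(ctrl.get_state(),[.4495,.0622,.22],-3.2)
R=pickle.load(open("R.pkl","rb"))
f=ctrl.grab_frame("top");g=ctrl.grab_frame("scene")
ov(f,R["laser"],-3.2,60,"pics/a.png",(270,140,355,225),5)
ov(g,R["laser"],-3.2,60,"pics/b.png",(155,135,240,220),5)
cv2.imwrite("pics/c8.png",cv2.resize(cv2.hconcat([cv2.imread("pics/a.png"),cv2.imread("pics/b.png")]),(800,400)))
ov(f,R["solder"],-3.2,0,"pics/a.png",(95,155,180,240),5)
ov(g,R["solder"],-3.2,0,"pics/b.png",(320,160,405,245),5)
cv2.imwrite("pics/c9.png",cv2.resize(cv2.hconcat([cv2.imread("pics/a.png"),cv2.imread("pics/b.png")]),(800,400)))
cv2.imwrite("pics/c10.png",cv2.resize(cv2.hconcat([f["img"][140:260,180:300],g["img"][90:210,220:340]])[:,:,::-1],(800,400),interpolation=cv2.INTER_CUBIC))
E
```

```text
t 13.5 pos [0.4487 0.0605 0.2795] ydir -3.26 tilt 0.09 w -0.00036802552301898355 F [ 0.1 -0.5  0.3]
dp [0.0092 0.0037 0.2974] dr [-0.0002  0.0002 -0.0002]
```

View pics/c8.png

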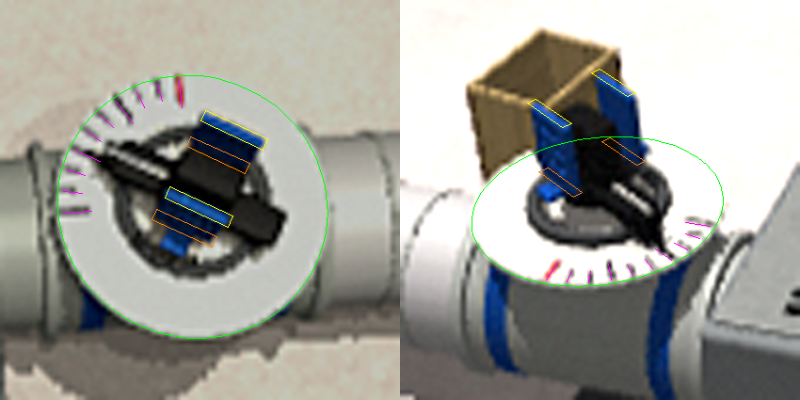

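View pics/c9.png

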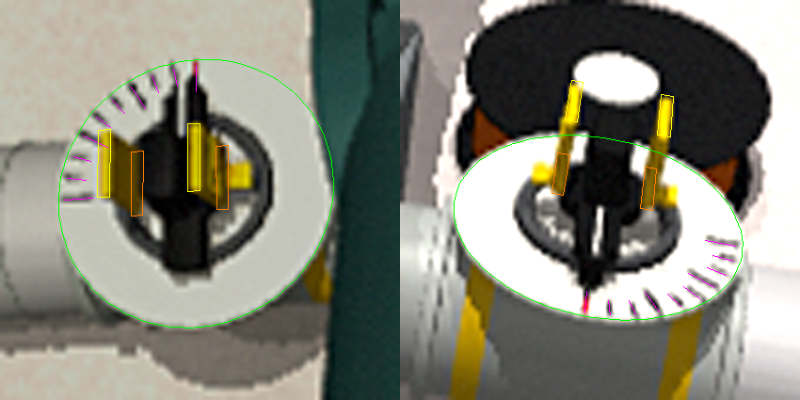

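View pics/c10.png

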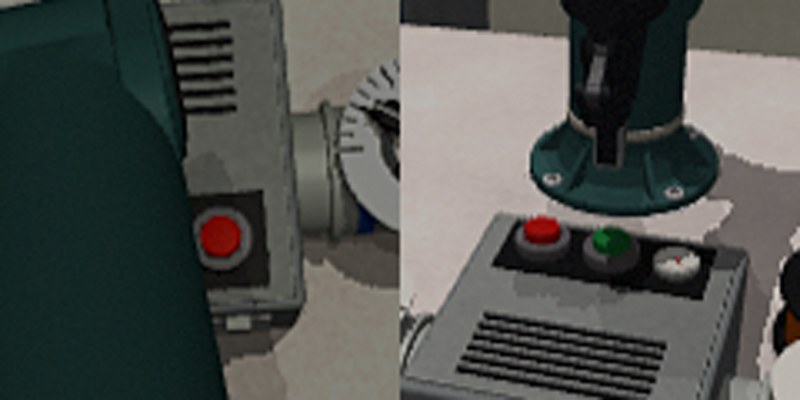

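>>> {"method": "arm_command", "body": {"dp": [[0.009,0.003,0.1],[0.009,0.003,0.2],[0.009,0.003,0.27],[0.009,0.003,0.285],[0.009,0.003,0.285],[0.009,0.003,0.285]], "dr": [[0,0,0],[0,0,0],[0,0,0],[0,0,0],[0,0,0],[0,0,0]], "fingers": [0,0,0,0,0,0]}}

```text
time: 14.2
tool_pos: [0.4503, 0.063, 0.2237]
eef_rot: [0.0, 0.727, 0.687, 0.001]
contact_force: [-0.1, 0.0, 0.2]
gripper_width: 0.001
```

```bash
python3 - <<'E'
from station import ctrl
from mv import mv
from ov import *
mv(ctrl.get_state(),[.4495,.0622,.216],-3.2)
g=ctrl.grab_frame("scene")
cv2.imwrite("pics/c11.png",cv2.resize(g["img"][130:190,240:320,::-1],(800,600),interpolation=cv2.INTER_CUBIC))
E
```

```text
t 14.2 pos [0.4503 0.063  0.2237] ydir -3.2 tilt 0.08 w 0.0007581464951115764 F [-0.1  0.   0.2]
dp [-0.0042 -0.0039  0.0386] dr [ 0.0002 -0.      0.    ]
```

View pics/c11.png

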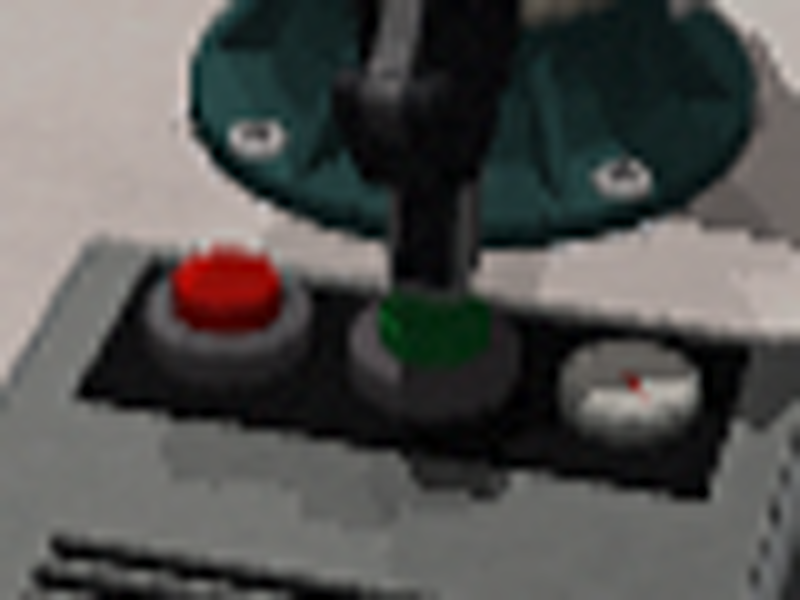

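>>> {"method": "arm_command", "body": {"dp": [[0,0,0.02],[0,0,0.04],[0,0,0.05],[0,0,0.06],[0,0,0.066],[0,0,0.066],[0,0,0.066]], "dr": [[0,0,0],[0,0,0],[0,0,0],[0,0,0],[0,0,0],[0,0,0],[0,0,0]], "fingers": [0,0,0,0,0,0,0]}}

```text
time: 14.95
tool_pos: [0.4501, 0.0637, 0.2102]
eef_rot: [0.0, 0.726, 0.688, 0.0]
contact_force: [0.1, -0.1, 4.2]
gripper_width: -0.005
```

>>> {"method": "arm_command", "body": {"dp": [[0,0,0.007],[0,0,0.014],[0,0,0.014],[0,0,0.014]], "dr": [[0,0,0],[0,0,0],[0,0,0],[0,0,0]], "fingers": [0,0,0,0]}}

```text
time: 15.35
tool_pos: [0.4502, 0.0637, 0.2096]
eef_rot: [-0.001, 0.726, 0.687, 0.001]
contact_force: [-5.4, -0.2, 28.5]
gripper_width: 0.002
```

```bash
python3 - <<'E'
from station import ctrl
from ov import *
g=ctrl.grab_frame("scene")
cv2.imwrite("pics/c12.png",cv2.resize(g["img"][130:190,240:320,::-1],(800,600),interpolation=cv2.INTER_CUBIC))
E
```

```text
(no output)
```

View pics/c12.png

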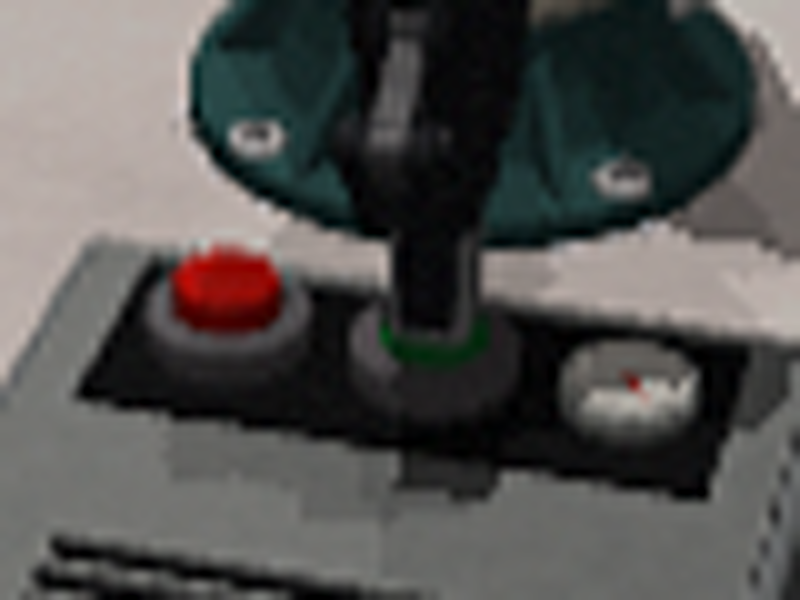

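The green button has bottomed out: the force jumped to 28 N and the picture shows it sunk into its collar. I lift off now.

>>> {"method": "arm_command", "body": {"dp": [[0,0,-0.1],[0,0,-0.25],[0,0,-0.45],[0,0,-0.6],[0,0,-0.6],[0,0,-0.6]], "dr": [[0,0,0],[0,0,0],[0,0,0],[0,0,0],[0,0,0],[0,0,0]], "fingers": [0,0,0,0,0,0]}}

```text
time: 16.0
tool_pos: [0.4492, 0.0636, 0.327]
eef_rot: [-0.0, 0.726, 0.688, 0.0]
contact_force: [0.6, 0.5, -0.4]
gripper_width: 0.003
```

```bash
python3 - <<'E'
from station import ctrl
from mv import mv
from ov import *
mv(ctrl.get_state(),[.4495,.0622,.216],-3.2)
R=pickle.load(open("R.pkl","rb"))
f=ctrl.grab_frame("top");g=ctrl.grab_frame("scene")
A=cv2.hconcat([f["img"][:,:,::-1],g["img"][:,:,::-1]])
cv2.imwrite("pics/c13.png",cv2.resize(A,(800,300),interpolation=cv2.INTER_AREA))
ov(g,R["laser"],-3.2,60,"pics/a.png",(155,135,240,220),5)
ov(g,R["solder"],-3.2,0,"pics/b.png",(320,160,405,245),5)
cv2.imwrite("pics/c14.png",cv2.resize(cv2.hconcat([cv2.imread("pics/a.png"),cv2.imread("pics/b.png")]),(800,400)))
cv2.imwrite("pics/c15.png",cv2.resize(g["img"][130:190,240:320,::-1],(800,600),interpolation=cv2.INTER_CUBIC))
E
```

```text
t 16.0 pos [0.4492 0.0636 0.327 ] ydir -3.1 tilt 0.03 w 0.0033417961660468006 F [ 0.6  0.5 -0.4]
dp [-0.0072  0.002   0.555 ] dr [ 0.     -0.0001  0.0003]
```

View pics/c13.png

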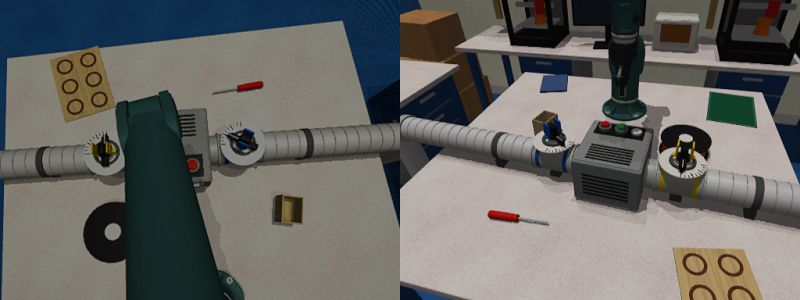

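View pics/c14.png

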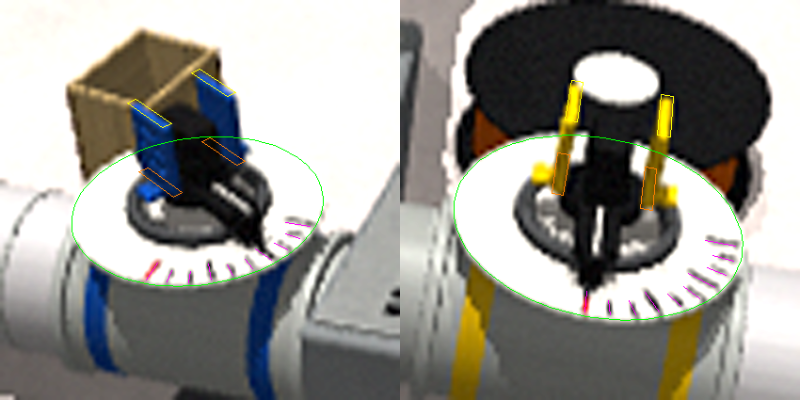

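View pics/c15.png

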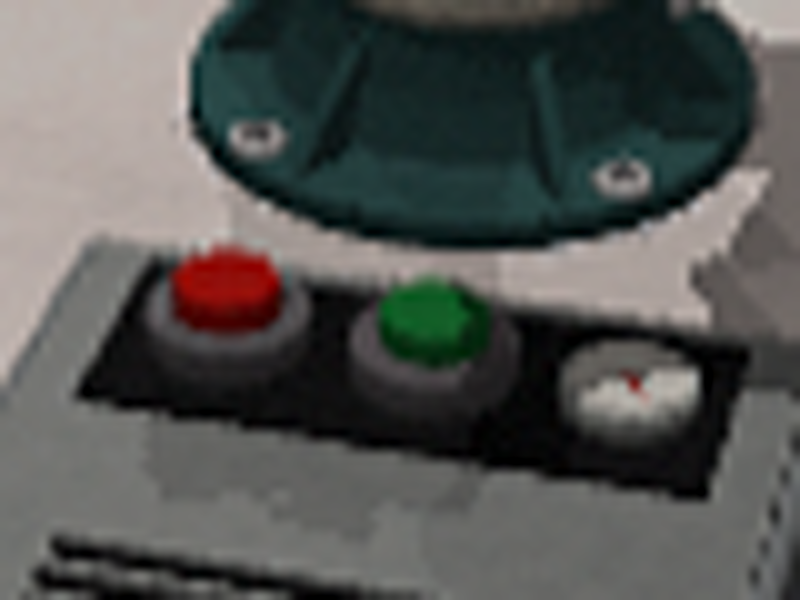

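The yellow pointer is on the red line and the blue one is on the 60 tick. All four tabs are out, the green button is back up and the bystanders haven't moved. I hand in now.

```bash
python3 - <<'E'
from station import ctrl
print(ctrl.close_job(), ctrl.get_state()["time"])
E
```

```text
the job is handed in; nothing more can be done
the job is handed in; nothing more can be done
```

The fume extraction is switched over to the laser cutter, and I handed the job in at about 16 s of the 53 s allowed; the hand-in reports no verdict.

- **Dampers:** I turned the yellow handle from 60 to its 0 stop, and the blue one from 20 to 60.
- **Start button:** I then pressed the green button until it bottomed out at about 28 N and lifted clear.
- **Last checks:** the yellow pointer was on the red line and the blue one on the 60 tick. All four tabs were sprung out, with the tab outlines matching the pictures to about a pixel. The green button was back up, the red one looked untouched, and the spool, plywood box and screwdriver looked unmoved. The tool force was near zero.

**Slips and limits:**
- While releasing the yellow handle I commanded an unintended extra turn for one 0.1 s row, pushing it toward its stop. The later pictures show it latched at 0.
- The blue grip was about 2 mm off centre, but the tabs squeezed fully.
- I judged the settings and the bystanders from the pictures only, as the joint values can't be read directly.

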